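Feel for the blind hole in a tool handle and hold it hole-up

ROBOT

A 6-joint arm with a two-finger parallel gripper is mounted at the origin on a cart in front of the work surface, level with it; the furniture and walls round the work are solid. World frame = base frame: x ahead of the robot, y to its left, z up, the work surface at z = 0. Lengths are in m, angles in rad, forces in N, time in s.
With the tool pointing down it reaches from about 0.25 to 0.725 m from the base axis. Payload 4 kg.
Tool frame: the origin (TCP) lies at the very end of the fingers, on their centre line; the grasp point (between the pads) lies 19 mm behind it; z points along the fingers, y is the direction in which the jaws open and shut (so a half turn about z gives the same grasp; the last joint's range is limited). The gripper opens to 85 mm and grips with 20 to 120 N. Pads are 22 mm wide; open, the fingers measure 114 mm over their backs; the gripper's body (76 mm by 85 mm) begins 54 mm behind the grasp point. The pads swing forward as they close: fully open they stand 13 mm farther back than shut.
Start: joints at [-1.331, 0.241, 0.005, 1.335, 0, 1.571], TCP at [0.119, -0.486, 0.231] pointing down, gripper open.
Joint ranges: [-2.72, 2.72], [-1.05, 1.87], [-1.09, 1.28], [-1.99, 2.15], [-1.42, 1.44], [-3.14, 3.14]. Speed limits (rad/s): [2.79, 2.79, 3.14, 3.14, 3.14, 3.14].

INTERFACE

Orientations are given as a unit quaternion [x, y, z, w].
In Python, from workcell import bot, camera gives the robot as it stands. The module is installed in compiled form; this text tells all that it offers.
- The arm moves only by the tool send_rows, never from a script. Its argument "deltas" is a list of rows, each an object with "grip": the opening, from 0 (shut) to 1 (fully open); "translation": the shift along the tool's x, y, z in m, a list of three; "twist": the turn, a rotation vector about the tool's x, y, z in degrees, a list of three. A call has 1 to 5 rows; each row is the pose to reach, as a shift and turn from the pose measured when the call began, along the tool's axes at that moment; what a row does not reach only later rows make up. A row lasts 1/8 s, in which the tool goes at most 62.5 mm and 10.7 degrees, less where a joint would pass 70% of its speed; a pose out of reach is approached as far as the arm can. A call with a gripper value outside its range is refused whole. The fingers move at their own pace and stop on an object; the grip force is fixed at half the most. Time passes only in rows, so rows that repeat a pose let the fingers close. It gives the time, the measured TCP pose, the force and the opening at its end, in the units of the state.
- bot.get_obs(): the state, without advancing time (a new reading comes with each control period).
- camera(name): name is "scene" or "top" or "wrist"; returns a dict with "color" (384x512x3 uint8, blue, green, red), "intrinsics" (3x3 intrinsics, pixels), "xyz" and "rotation" of the camera in the world. Camera axes: x right, y down, z forward; pixel columns grow to the right and rows downward; lengths in m; the calibration is good to about 2 mm. A picture is of the moment at which its call begins. There is no depth.
- bot.job_done(): hands the job in, once; it reports no verdict.
The state is a dict: "clock": time; "joint_pos": joint angles; "joint_vel": joint speeds; "tau": joint torques, N m; "eef_pos": TCP position; "tool_rot": TCP orientation; "ft_force": force on the tool from outside, world axes, zero at the start; "ft_torque": the same for the moment, N m; "grip_width": finger opening in m.
Only numpy, scipy, OpenCV 4.12 (cv2) and the standard library are available. Lean on these libraries where they do the work, as an engineer would, in place of code of your own. Each camera call takes 0.05 s, during which the arm holds its last target.

TASK

The wooden handle in the blue rest of the rack needs its stem glued in, but both its ends look alike: one has a deep blind hole, the other only a shallow recess. Take that handle, stand it on end and gently lower it onto the gauge's pin until it stops, to feel which end is the deep one, and turn it over if need be (laying it back in the rest to change the grip is fine). Finish still holding it in the gripper, upright with the deep hole on top, at least 15 cm above the bench and touching nothing else; leave the spare handle in its rest and do not disturb the bottle or the tape.

Things in the scene. Friction and masses are not known exactly. Their poses are not given: they have to be found in the camera images.
- handle_1_mid (a point): centre of an eight-sided wooden tool handle with brass-banded ends, 84 mm long (x, so its end faces lie at x = +42 and -42 mm), 36 mm across flats, about 90 g. Both ends show a like dark opening 18 mm across: one is the blind hole, 30 mm deep, the other a recess 5 mm deep. Whether +x or -x is the deep end is not told and differs between the two handles: it must be felt
- handle_2_mid (a point): centre of an eight-sided wooden tool handle with brass-banded ends, 84 mm long (x, so its end faces lie at x = +42 and -42 mm), 36 mm across flats, about 90 g. Both ends show a like dark opening 18 mm across: one is the blind hole, 30 mm deep, the other a recess 5 mm deep. Whether +x or -x is the deep end is not told and differs between the two handles: it must be felt
- handle_1: the first handle; origin in the middle of its underside as it lies, 18 mm under its centre, axes as there. At the start it lies level in one of the two rests (which one varies), a flat underneath and upright flats on its two long sides
- handle_2: the second handle; origin in the middle of its underside as it lies, 18 mm under its centre, axes as there. At the start it lies level in one of the two rests (which one varies), a flat underneath and upright flats on its two long sides
- rest_blue (a point): where the centre of a handle lies in the rest with the blue field under it, 58 mm above the bench; x runs along the lying handle. Whichever handle is here at the start is the one to work on
- rest_spare (a point): where the centre of a handle lies in the other, plain rest, 190 mm along the rack's x from the blue one; holds the spare handle
- rack: fixed plywood board 300 x 62 x 12 mm with two handle rests; origin on the bench under the blue rest, x along the board and lying handles, from blue to spare rest. A rest is two grey saddles, 9 mm thick, at most 34 mm wide, 25 mm either side of its centre; a lying handle's underside is 40 mm above the bench, its long sides and middle are free to grip
- gauge: fixed gauge: steel base 80 x 80 x 12 mm, on it a round boss 32 mm across, top 30 mm above the bench, with an upright pin 9 mm across and 26 mm long; origin on the bench under the pin, z up. An upright handle lowered over the pin stops with its centre 93 mm above the bench if the shallow recess is below, 72 mm (on the boss) if the deep hole is below
- pin_tip (a point): the tip of the gauge's pin, 56 mm above the bench
- bottle_mid (a point): bystander: white plastic bottle, 48 mm across, 125 mm tall, loose; this point is half-way up
- tape: bystander: roll of masking tape lying flat, 100 mm across, 25 mm high, loose; origin under its centre
Things that resemble listed ones, but are neither listed nor needed, are in the scene too. What is shaped like the handle_2 but green or pink is not meant.

How it is judged:
On the way:
1. the handle from the blue rest stands on end over the gauge's pin, the pin inside its lower opening, and rests on the gauge ((((x of pin_tip in the frame of handle_1_mid between -0.04 and 0.04 m and y of pin_tip in the frame of handle_1_mid between -0.009 and 0.009 m and z of pin_tip in the frame of handle_1_mid between -0.009 and 0.009 m and contact force between handle_1 and gauge above 0.5 N) and distance between handle_2_mid and rest_spare below 0.02 m) or ((x of pin_tip in the frame of handle_2_mid between -0.04 and 0.04 m and y of pin_tip in the frame of handle_2_mid between -0.009 and 0.009 m and z of pin_tip in the frame of handle_2_mid between -0.009 and 0.009 m and contact force between handle_2 and gauge above 0.5 N) and distance between handle_1_mid and rest_spare below 0.02 m))), for 0.1 s.
At the end, for the whole second after the job is handed in: The handle from the blue rest is gripped by the fingers, its deep hole facing up within 15 degrees of vertical, its centre more than 15 cm above the bench, still and touching neither gauge nor rack, and the spare handle is within 2 cm of its rest (((height (world z) of handle_1_mid above 0.15 m and angle between handle_1_c8's own z axis and vertical below 0.26 rad and contact force between the fingers and handle_1 above 1 N and contact force between handle_1 and gauge below 0.2 N and contact force between handle_1 and rack below 0.2 N and linear speed of handle_1 below 0.03 m/s and distance between handle_2_mid and rest_spare below 0.02 m) or (height (world z) of handle_2_mid above 0.15 m and angle between handle_2_c8's own z axis and vertical below 0.26 rad and contact force between the fingers and handle_2 above 1 N and contact force between handle_2 and gauge below 0.2 N and contact force between handle_2 and rack below 0.2 N and linear speed of handle_2 below 0.03 m/s and distance between handle_1_mid and rest_spare below 0.02 m))); the arm keeps its last pose, push and grip.
It fails at once if the bottle or the tape is pushed more than 3 cm or the bottle is tipped (distance of any of bottle_mid, tape from where it was at the start of the episode above 0.03 m or angle between bottle_mid's own z axis and vertical above 0.5 rad).
It fails at once if a handle is rammed onto the gauge with more than 50 N (contact force between any of handle_1, handle_2 and gauge above 50 N).
It also fails if it takes over 72 s, if anything falls off the work surface, if the arm or the gripper's body presses on something with over 40 N, if the wrist force passes 120 N, or if a joint passes its speed limit or range.

## Working session

There is one attempt and no reset: what is moved stays moved. The work goes in short steps, Python scripts to look and compute and a tool call to move; the robot and the scene stay as the last step left them, time stands still between calls to the robot, and variables do not carry over. Pictures are saved under pics/ and viewed, and the job is handed in when it is done.

Besides the shell and the picture viewer there is one more tool, called after "Emit:" as name([rows], argument=value, ...), one row to a line, values as JSON. send_rows: Moves the arm, as the interface text tells. Its arguments: {"type":"object","properties":{"deltas":{"type":"array","items":{"type":"object","properties":{"grip":{"type":"number"},"translation":{"type":"array","items":{"type":"number"}},"twist":{"type":"array","items":{"type":"number"}}}}}},"required":["deltas"]}

```bash
mkdir -p pics; python3 - <<'E'
from workcell import bot, camera
import cv2
o=bot.get_obs()
for k,v in o.items(): print(k,v)
for n in ("scene","top","wrist"):
    c=camera(n); cv2.imwrite(f"pics/{n}0.png",c["color"]); print(n,c["intrinsics"],c["xyz"],c["rotation"])
E
```

```text
clock 0.0
joint_pos [-1.33102797e+00  2.41400701e-01  3.76904189e-03  1.33521082e+00
  2.38061153e-05  1.57081785e+00]
joint_vel [-0.00096988  0.00146315  0.00096935  0.00060158 -0.00092809 -0.0002219 ]
tau [-2.71846882e-03 -3.72317147e+01  2.52408814e+01  1.69379910e-02
 -1.23880709e-04  7.19329023e-06]
eef_pos [ 0.11859983 -0.48509761  0.23043619]
tool_rot [ 9.92823263e-01  1.19586462e-01 -1.10550500e-04 -1.01715631e-03]
ft_force [ 0.58744457 -0.42936337 -0.53924575]
ft_torque [-0.05403457  0.01371965  0.01188325]
grip_width 0.08541714862880087
scene [[394.10615467   0.         250.25007485]
 [  0.         394.10615467 184.99822548]
 [  0.           0.           1.        ]] [-0.34365222  0.65796429  0.62394807] [-0.4223045   0.7369013  -0.45901326  0.26065726]
top [[464.81970925   0.         253.60865155]
 [  0.         464.81970925 188.75165776]
 [  0.           0.           1.        ]] [0.38118045 0.10134375 1.44708884] [ 0.70978253 -0.69905992  0.06063441 -0.06202785]
wrist [[331.93932102   0.         256.67229067]
 [  0.         331.93932102 183.21292852]
 [  0.           0.           1.        ]] [ 0.20102198 -0.46613694  0.37386912] [ 0.77577932 -0.60899768 -0.10276269  0.12933714]
```

View pics/scene0.png

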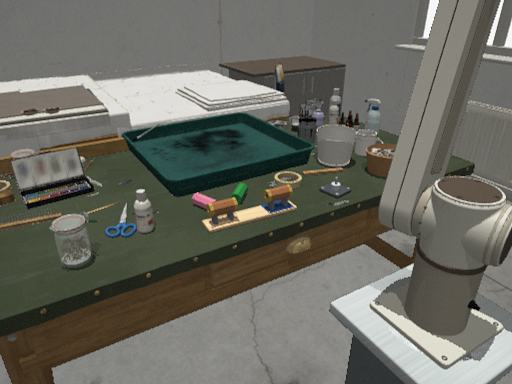

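View pics/top0.png

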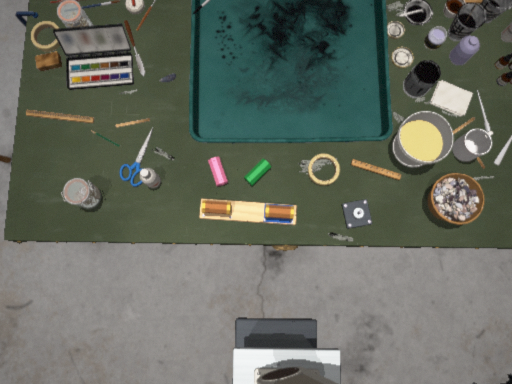

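View pics/wrist0.png

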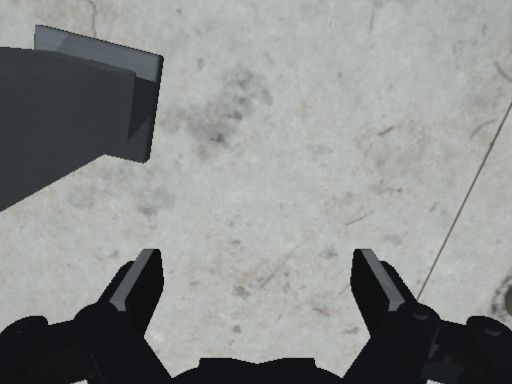

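The top view shows the rack with the blue rest at (281,213), the spare rest at (216,208), the gauge at (357,213) with its pin at (358,212), the tape at (323,169) and the bottle at (149,177). The green and pink things are decoys. Next I'll measure these positions.

```bash
cat > h.py <<'E'
import numpy as np, cv2
from scipy.spatial.transform import Rotation as R
def proj(c,p):
    q=R.from_quat(c["rotation"]).inv().apply(np.atleast_2d(p)-np.array(c["xyz"]))
    q=q@np.array(c["intrinsics"]).T
    return q[:,:2]/q[:,2:]
def ray(c,px,z):
    u=np.atleast_2d(px).astype(float); u=np.c_[u,np.ones(len(u))]
    d=R.from_quat(c["rotation"]).apply(u@np.linalg.inv(c["intrinsics"]).T)
    o=np.array(c["xyz"]); return o+d*((z-o[2])/d[:,2])[:,None]
E
python3 - <<'E'
from h import *; from workcell import bot,camera
c=camera("top"); im=c["color"]; print(proj(c,[[0,0,0],[.119,-.486,.23],[.119,-.486,.4]]))
print("axis",R.from_quat(c["rotation"]).as_matrix().round(3))
cv2.imwrite("pics/crop_top.png",cv2.resize(im[150:260,190:390],None,fx=4,fy=4,interpolation=cv2.INTER_CUBIC))
for n,p,z in (("blue",(281,213),.058),("spare",(216,208),.058),("pin",(358,212),.056),("base",(357,214),.012),("tape",(323,169),.0125),("bottle",(149,177),.12)): print(n,ray(c,p,z))
s=camera("scene"); cv2.imwrite("pics/crop_sc.png",cv2.resize(s["color"][150:240,190:370],None,fx=4,fy=4,interpolation=cv2.INTER_CUBIC))
E
```

```text
[[286.59337438 403.19053972]
 [489.36308525 381.42268368]
 [529.42390363 400.32775757]]
axis [[ 0.015 -0.985  0.173]
 [-1.    -0.015  0.003]
 [-0.001 -0.173 -0.985]]
blue [[0.55211956 0.02249481 0.058     ]]
spare [[0.56429765 0.21834632 0.058     ]]
pin [[ 0.55891989 -0.20946062  0.056     ]]
base [[ 0.55824256 -0.21604058  0.012     ]]
tape [[ 0.69947725 -0.11193762  0.0125    ]]
bottle [[0.64412142 0.41088032 0.12      ]]
```

```bash
ls .
```

```text
h.py
pics
```

View pics/crop_top.png

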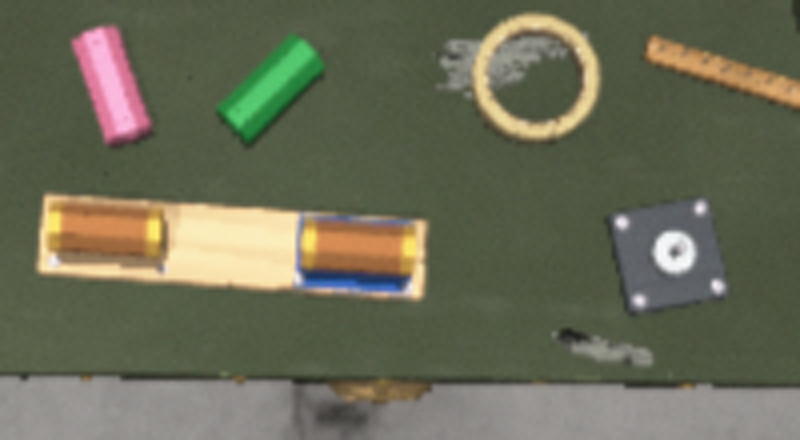

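View pics/crop_sc.png

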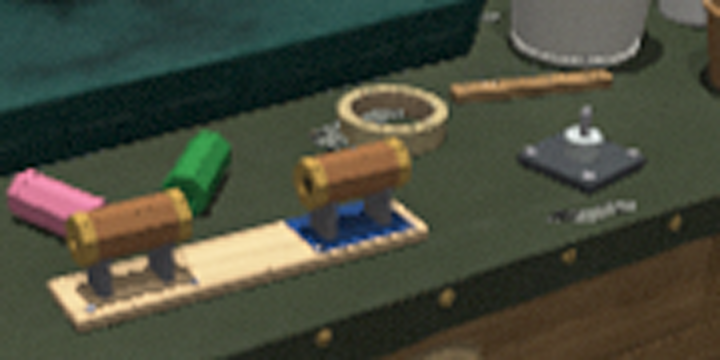

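The corners are clear in the zoomed top view: rack at (44,195), (427,220), (424,298), (38,272), and gauge base at (610,215), (706,198), (726,293), (632,313). The spare handle looks normal in its plain rest. I'll refine these numerically and cross-check them against the known sizes and the scene view.

```bash
python3 - <<'E'
from h import *; from workcell import bot,camera
c=camera("top"); s=camera("scene")
T=lambda p: (np.array(p)+.5)/4-.5+[190,150]
S=lambda p: (np.array(p)+.5)/4-.5+[190,150]
rk=ray(c,T([(44,195),(427,220),(424,298),(38,272)]),.012)[:,:2]
print(rk, np.linalg.norm(np.roll(rk,-1,0)-rk,axis=1))
xd=(rk[0]+rk[3]-rk[1]-rk[2]);xd/=np.linalg.norm(xd); ctr=rk.mean(0)
print("ctr",ctr,"xdir",xd,"yaw",np.degrees(np.arctan2(xd[1],xd[0])),"blue",ctr-.095*xd,"spare",ctr+.095*xd)
g=ray(c,T([(610,215),(706,198),(726,293),(632,313)]),.012)[:,:2]
print(g,np.linalg.norm(np.roll(g,-1,0)-g,axis=1),"gauge",g.mean(0))
print("boss",ray(c,T((675,252)),.03))
# handle mask (brown+brass) blob
hsv=cv2.cvtColor(c["color"],cv2.COLOR_BGR2HSV)
m=cv2.inRange(hsv,(5,110,60),(32,255,255)); m[:200]=0; m[225:]=0; m[:,:195]=0; m[:,305:]=0
n,l,st,ce=cv2.connectedComponentsWithStats(m); 
for i in range(1,n):
    if st[i,4]>100: print(st[i],ce[i],ray(c,ce[i],.068))
# scene check
b=ctr-.095*xd
print("scene px of blue mid",proj(s,[*b,.058]),"pin tip",proj(s,[*g.mean(0),.056]),"observed",S((354,172)),S((587,110)))
m=cv2.inRange(cv2.cvtColor(s["color"],cv2.COLOR_BGR2HSV),(100,130,60),(125,255,255));ys,xs=np.nonzero(m[190:220,255:305]);print("blue field",len(xs))
E
```

```text
[[ 0.59992455  0.27112783]
 [ 0.58476179 -0.02787939]
 [ 0.52384695 -0.02552218]
 [ 0.53949183  0.27366703]] [0.29939143 0.06096043 0.29959797 0.06048604]
ctr [0.56200628 0.12284832] xdir [0.05143272 0.99867646] yaw 87.05182132771799 blue [0.55712017 0.02797406] spare [0.56689239 0.21772259]
[[ 0.59085994 -0.17045876]
 [ 0.60539927 -0.2456015 ]
 [ 0.53127646 -0.25909539]
 [ 0.51468475 -0.186095  ]] [0.07653642 0.07534107 0.07486215 0.07776344] gauge [ 0.56055511 -0.21531266]
boss [[ 0.56032914 -0.21637417  0.03      ]]
[201 200  30  15 378] [216.08465608 206.84126984] [[0.56647657 0.217353   0.068     ]]
[265 205  29  14 318] [279.46226415 211.58490566] [[0.55507104 0.0276757  0.068     ]]
scene px of blue mid [[277.01987111 192.20508056]] pin tip [[335.52899498 175.94498588]] observed [278.125 192.625] [336.375 177.125]
blue field 111
```

```bash
cat >> h.py <<'E'
def st(bot):
    o=bot.get_obs(); print("t",round(o["clock"],2),"pos",np.round(o["eef_pos"],4),"F",np.round(o["ft_force"],2),"gw",round(o["grip_width"],4),"q",np.round(o["joint_pos"],3))
    print("R cols",np.round(R.from_quat(o["tool_rot"]).as_matrix(),3).tolist()); return o
def plan(o,p,Rt,n=5):
    R0=R.from_quat(o["tool_rot"]); d=R0.inv().apply(np.array(p)-o["eef_pos"]); w=np.degrees((R0.inv()*Rt).as_rotvec())
    print("total mm",np.linalg.norm(d)*1000,"deg",np.linalg.norm(w))
    for k in range(1,n+1): print("trans",np.round(d*k/n,4).tolist(),"twist",np.round(w*k/n,2).tolist())
def Rxyz(x,z):
    x=np.array(x,float);z=np.array(z,float);x/=np.linalg.norm(x);z-=z@x*x;z/=np.linalg.norm(z)
    return R.from_matrix(np.c_[x,np.cross(z,x),z])
HAX=np.array([.0514,.9987,0]); BLUE=np.array([.5565,.028,.058]); G=np.array([.5605,-.216,0])
E
python3 - <<'E'
from h import *; from workcell import bot
o=st(bot); plan(o,[.5565,.028,.2],Rxyz(HAX,[0,0,-1]),10)
E
```

```text
t 0.35 pos [ 0.1187 -0.4856  0.2311] F [ 0.31 -0.42 -0.2 ] gw 0.0856 q [-1.331  0.241  0.005  1.335 -0.     1.571]
R cols [[0.971, 0.237, -0.0], [0.237, -0.971, 0.0], [-0.0, -0.0, -1.0]]
total mm 675.549431797498 deg 73.31604804600718
trans [0.0547, -0.0395, 0.0031] twist [-0.0, -0.0, -7.33]
trans [0.1094, -0.079, 0.0063] twist [-0.0, -0.0, -14.66]
trans [0.1642, -0.1185, 0.0094] twist [-0.01, -0.01, -21.99]
trans [0.2189, -0.158, 0.0125] twist [-0.01, -0.01, -29.33]
trans [0.2736, -0.1975, 0.0156] twist [-0.01, -0.01, -36.66]
trans [0.3283, -0.2369, 0.0188] twist [-0.01, -0.01, -43.99]
trans [0.383, -0.2764, 0.0219] twist [-0.02, -0.01, -51.32]
trans [0.4378, -0.3159, 0.025] twist [-0.02, -0.01, -58.65]
trans [0.4925, -0.3554, 0.0282] twist [-0.02, -0.02, -65.98]
trans [0.5472, -0.3949, 0.0313] twist [-0.02, -0.02, -73.32]
```

Emit:
send_rows([
  {"grip": 1, "translation": [0.04, -0.029, 0], "twist": [0, 0, -6]},
  {"grip": 1, "translation": [0.083, -0.06, 0], "twist": [0, 0, -13]},
  {"grip": 1, "translation": [0.128, -0.092, 0], "twist": [0, 0, -20]},
  {"grip": 1, "translation": [0.172, -0.124, 0], "twist": [0, 0, -28]},
  {"grip": 1, "translation": [0.22, -0.158, 0], "twist": [0, 0, -36]},
])

```text
clock: 0.98
eef_pos: [0.2958, -0.2786, 0.2314]
tool_rot: [0.906, 0.422, 0.0, 0.0]
ft_force: [1.1, -0.3, -0.9]
grip_width: 0.0853
```

```bash
python3 - <<'E'
from h import *; from workcell import bot
o=st(bot); plan(o,[.5565,.028,.2],Rxyz(HAX,[0,0,-1]),6)
E
```

```text
t 0.97 pos [ 0.2958 -0.2786  0.2314] F [ 1.07 -0.3  -0.92] gw 0.0853 q [-0.756  0.054 -0.216  1.299  0.     1.514]
R cols [[0.643, 0.765, 0.001], [0.765, -0.643, -0.0], [0.0, 0.001, -1.0]]
total mm 403.6936836551435 deg 37.10487658937236
trans [0.0671, 0.0004, 0.0053] twist [0.01, -0.0, -6.18]
trans [0.1342, 0.0008, 0.0105] twist [0.01, -0.0, -12.37]
trans [0.2012, 0.0011, 0.0158] twist [0.02, -0.0, -18.55]
trans [0.2683, 0.0015, 0.021] twist [0.03, -0.0, -24.74]
trans [0.3354, 0.0019, 0.0263] twist [0.03, -0.0, -30.92]
trans [0.4025, 0.0023, 0.0315] twist [0.04, -0.0, -37.1]
```

Emit:
send_rows([
  {"grip": 1, "translation": [0.06, 0, 0.005], "twist": [0, 0, -6]},
  {"grip": 1, "translation": [0.122, 0.0, 0.01], "twist": [0, 0, -12]},
  {"grip": 1, "translation": [0.184, 0.0, 0.015], "twist": [0, 0, -18]},
  {"grip": 1, "translation": [0.246, 0.001, 0.02], "twist": [0, 0, -24]},
  {"grip": 1, "translation": [0.308, 0.002, 0.026], "twist": [0, 0, -30]},
])

```text
clock: 1.6
eef_pos: [0.4969, -0.0424, 0.2056]
tool_rot: [0.765, 0.644, 0.0, 0.001]
ft_force: [0.7, -2.2, -0.3]
grip_width: 0.0851
```

```bash
python3 - <<'E'
from h import *; from workcell import bot
o=st(bot); plan(o,[.5565,.028,.14],Rxyz(HAX,[0,0,-1]),3)
E
```

```text
t 1.6 pos [ 0.4969 -0.0424  0.2056] F [ 0.72 -2.17 -0.27] gw 0.0851 q [-8.500e-02  2.490e-01 -5.100e-02  1.268e+00 -1.000e-03  1.658e+00]
R cols [[0.171, 0.985, 0.002], [0.985, -0.171, -0.001], [-0.0, 0.002, -1.0]]
total mm 113.21108943043954 deg 6.888351536579975
trans [0.0265, 0.0155, 0.0219] twist [0.03, 0.01, -2.3]
trans [0.053, 0.0311, 0.0438] twist [0.07, 0.02, -4.59]
trans [0.0795, 0.0466, 0.0657] twist [0.1, 0.03, -6.89]
```

Emit:
send_rows([
  {"grip": 1, "translation": [0.0265, 0.0155, 0.015], "twist": [0, 0, -2.3]},
  {"grip": 1, "translation": [0.053, 0.031, 0.035], "twist": [0, 0, -4.6]},
  {"grip": 1, "translation": [0.0795, 0.0466, 0.06], "twist": [0.1, 0, -6.9]},
  {"grip": 1, "translation": [0.0795, 0.0466, 0.066], "twist": [0.1, 0, -6.9]},
  {"grip": 1, "translation": [0.0795, 0.0466, 0.066], "twist": [0.1, 0, -6.9]},
])

```text
clock: 2.22
eef_pos: [0.5556, 0.0277, 0.1392]
tool_rot: [0.725, 0.689, -0.001, -0.0]
ft_force: [-1.5, 0.5, 1.1]
grip_width: 0.0849
```

```bash
python3 - <<'E'
from h import *; from workcell import bot,camera
o=st(bot); plan(o,[.5565,.028,.035],Rxyz(HAX,[0,0,-1]),4)
w=camera("wrist"); cv2.imwrite("pics/w1.png",w["color"]); t=camera("top"); cv2.imwrite("pics/t1.png",cv2.resize(t["color"][120:384,150:450],None,fx=2.5,fy=2.2))
print("blue mid expected",proj(w,BLUE), "ends",proj(w,[BLUE+.042*HAX+[0,0,.018],BLUE-.042*HAX+[0,0,.018]]))
E
```

```text
t 2.23 pos [0.5556 0.0277 0.1392] F [-1.54  0.54  1.07] gw 0.0849 q [ 5.000e-02  4.070e-01 -5.000e-03  1.160e+00 -1.000e-03  1.672e+00]
R cols [[0.051, 0.999, -0.002], [0.999, -0.051, -0.001], [-0.001, -0.002, -1.0]]
total mm 104.17011718276764 deg 0.1257675067817392
trans [0.0001, 0.0003, 0.026] twist [-0.03, 0.01, -0.0]
trans [0.0002, 0.0005, 0.0521] twist [-0.06, 0.03, -0.0]
trans [0.0004, 0.0008, 0.0781] twist [-0.08, 0.04, -0.0]
trans [0.0005, 0.0011, 0.1042] twist [-0.11, 0.06, -0.0]
blue mid expected [[257.1310561  190.50542145]] ends [[257.11398172 137.76235385]
 [257.11495585 254.71131086]]
```

View pics/w1.png

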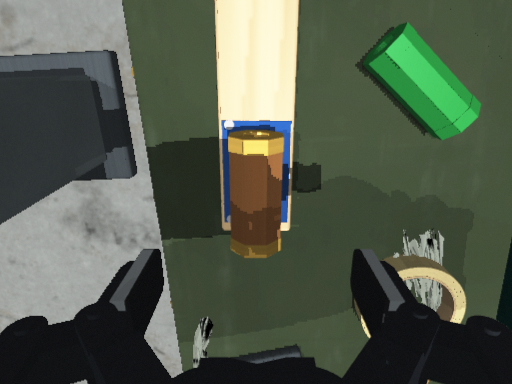

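View pics/t1.png

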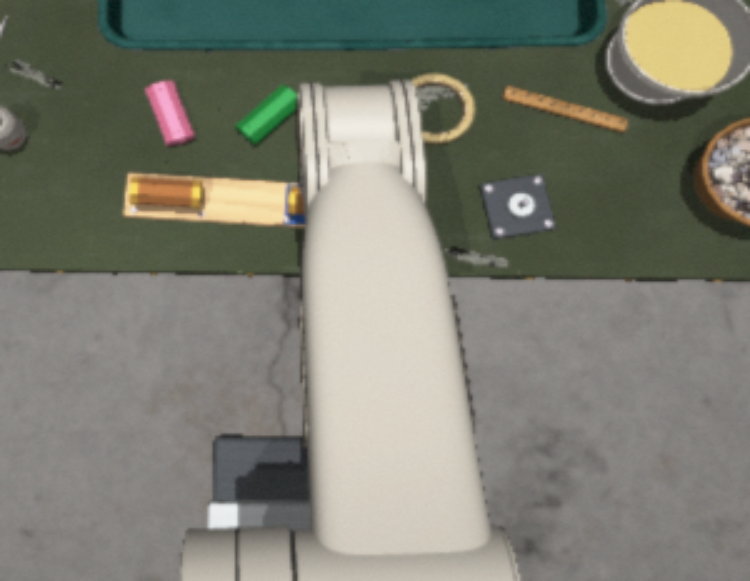

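The wrist view shows the handle centred at (256,192), with its ends near rows 130 and 257, which matches the prediction. The jaws straddle it, so I'll descend.

Emit:
send_rows([
  {"grip": 1, "translation": [0, 0.0005, 0.03], "twist": [-0.1, 0, 0]},
  {"grip": 1, "translation": [0, 0.001, 0.06], "twist": [-0.1, 0, 0]},
  {"grip": 1, "translation": [0, 0.001, 0.085], "twist": [-0.1, 0, 0]},
  {"grip": 1, "translation": [0, 0.001, 0.1], "twist": [-0.1, 0, 0]},
  {"grip": 1, "translation": [0, 0.001, 0.104], "twist": [-0.1, 0, 0]},
])

```text
clock: 2.95
eef_pos: [0.5573, 0.0266, 0.0365]
tool_rot: [0.726, 0.688, 0.001, 0.001]
ft_force: [0.7, -0.5, 0.6]
grip_width: 0.0853
```

Emit:
send_rows([
  {"grip": 0, "translation": [0, 0, 0], "twist": [0, 0, 0]},
  {"grip": 0, "translation": [0, 0, 0], "twist": [0, 0, 0]},
  {"grip": 0, "translation": [0, 0, 0], "twist": [0, 0, 0]},
  {"grip": 0, "translation": [0, 0, 0], "twist": [0, 0, 0]},
  {"grip": 0, "translation": [0, 0, 0], "twist": [0, 0, 0]},
])

```text
clock: 3.58
eef_pos: [0.5553, 0.0268, 0.0374]
tool_rot: [0.726, 0.688, -0.001, -0.0]
ft_force: [-6.6, -0.5, 6.7]
grip_width: 0.035
```

```bash
python3 - <<'E'
from h import *; from workcell import bot,camera
o=st(bot); s=camera("scene"); cv2.imwrite("pics/s2.png",cv2.resize(s["color"][130:250,190:370],None,fx=4,fy=4))
w=camera("wrist"); cv2.imwrite("pics/w2.png",w["color"])
E
```

```text
t 3.58 pos [0.5553 0.0268 0.0374] F [-6.61 -0.51  6.66] gw 0.035 q [ 4.800e-02  5.070e-01 -1.410e-01  9.240e-01 -1.000e-03  1.672e+00]
R cols [[0.053, 0.999, -0.001], [0.999, -0.053, -0.001], [-0.001, -0.001, -1.0]]
```

View pics/s2.png

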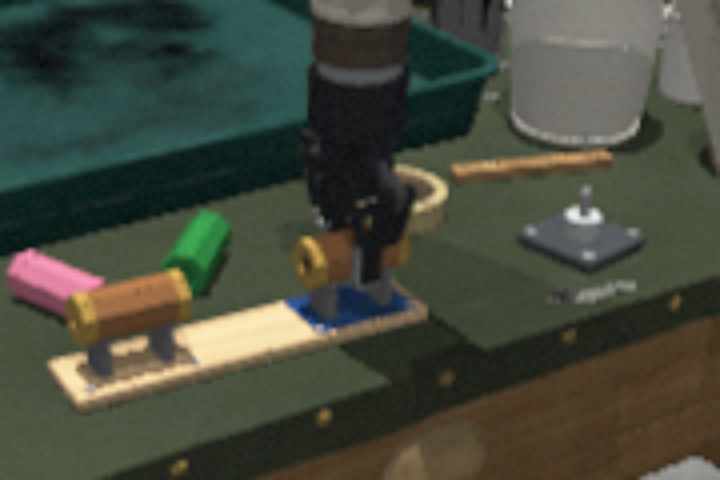

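View pics/w2.png

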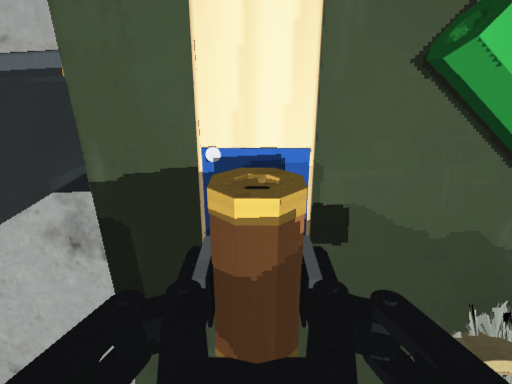

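The scene and wrist views show the handle gripped at its middle, with an opening of 35 mm against 36 mm across flats. Lifting now.

Emit:
send_rows([
  {"grip": 0, "translation": [0, 0, -0.02], "twist": [0, 0, 0]},
  {"grip": 0, "translation": [0, 0, -0.06], "twist": [0, 0, 0]},
  {"grip": 0, "translation": [0, 0, -0.11], "twist": [0, 0, 0]},
  {"grip": 0, "translation": [0, 0, -0.16], "twist": [0, 0, 0]},
  {"grip": 0, "translation": [0, 0, -0.21], "twist": [0, 0, 0]},
])

```text
clock: 4.3
eef_pos: [0.5553, 0.027, 0.2495]
tool_rot: [0.726, 0.688, -0.0, 0.0]
ft_force: [0.7, 0.0, -0.2]
grip_width: 0.0351
```

```bash
python3 - <<'E'
from h import *; from workcell import bot,camera
o=st(bot); s=camera("scene"); cv2.imwrite("pics/s3.png",cv2.resize(s["color"][90:250,190:370],None,fx=4,fy=3.7))
from scipy.optimize import least_squares
D=np.array([(.241,.005,.4995,.2310),(.054,-.216,.4064,.2314),(.249,-.051,.4987,.2056),(.407,-.005,.5563,.1392),(.507,-.141,.556,.0374),(o["joint_pos"][1],o["joint_pos"][2],np.hypot(*o["eef_pos"][:2]),o["eef_pos"][2])])
def f(p):
    r0,a,b,ph,h=p; return np.r_[r0+a*np.sin(D[:,0])+b*np.cos(D[:,0]-D[:,1]+ph)-D[:,2], h+a*np.cos(D[:,0])-b*np.sin(D[:,0]-D[:,1]+ph)-D[:,3]]
s=least_squares(f,[0,.4,.4,0,0]); print(s.x,abs(s.fun).max())
E
```

```text
t 4.3 pos [0.5553 0.027  0.2495] F [ 0.66  0.03 -0.15] gw 0.0351 q [ 4.900e-02  3.470e-01  1.980e-01  1.422e+00 -1.000e-03  1.673e+00]
R cols [[0.053, 0.999, 0.0], [0.999, -0.053, -0.0], [-0.0, 0.0, -1.0]]
[ 0.00078795  0.49086741  0.39132271 -0.02024988 -0.16198707] 0.0008353492466161017
```

View pics/s3.png

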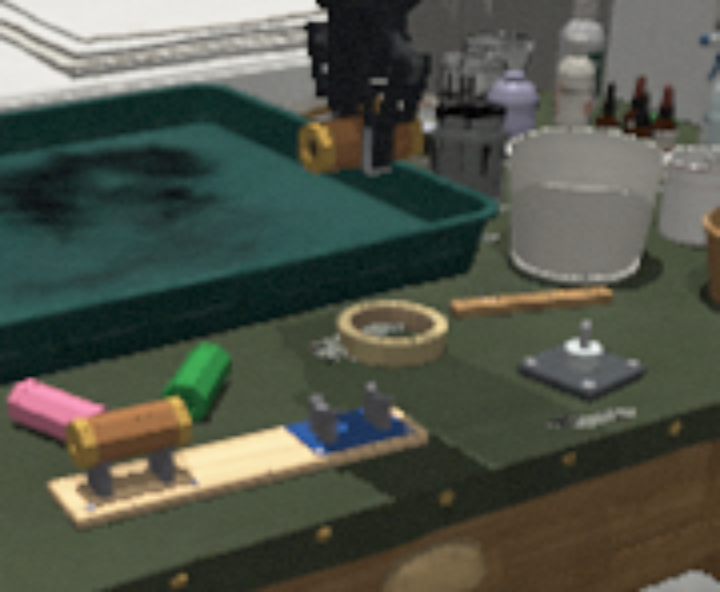

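The scene view confirms the handle is held level in the air and the blue rest is empty. Next I'll turn about the tool axis while moving towards the gauge azimuth.

```bash
python3 - <<'E'
from h import *; from workcell import bot
o=bot.get_obs(); a=np.radians(-18.7); plan(o,[.4666,-.1798,.30],Rxyz([np.cos(a),np.sin(a),0],[0,0,-1]),11)
E
```

```text
total mm 230.33537334480096 deg 105.66270624027817
trans [-0.0192, -0.0073, -0.004] twist [0.04, -0.06, 9.61]
trans [-0.0384, -0.0146, -0.008] twist [0.08, -0.12, 19.21]
trans [-0.0577, -0.0219, -0.012] twist [0.12, -0.19, 28.82]
trans [-0.0769, -0.0292, -0.0159] twist [0.17, -0.25, 38.42]
trans [-0.0961, -0.0364, -0.0199] twist [0.21, -0.31, 48.03]
trans [-0.1153, -0.0437, -0.0239] twist [0.25, -0.37, 57.63]
trans [-0.1345, -0.051, -0.0279] twist [0.29, -0.44, 67.24]
trans [-0.1538, -0.0583, -0.0319] twist [0.33, -0.5, 76.84]
trans [-0.173, -0.0656, -0.0359] twist [0.37, -0.56, 86.45]
trans [-0.1922, -0.0729, -0.0399] twist [0.42, -0.62, 96.05]
trans [-0.2114, -0.0802, -0.0439] twist [0.46, -0.69, 105.66]
```

Emit:
send_rows([
  {"grip": 0, "translation": [-0.015, -0.006, -0.004], "twist": [0, 0, 8]},
  {"grip": 0, "translation": [-0.038, -0.015, -0.008], "twist": [0, 0, 17]},
  {"grip": 0, "translation": [-0.058, -0.022, -0.012], "twist": [0, 0, 26]},
  {"grip": 0, "translation": [-0.077, -0.029, -0.016], "twist": [0, 0, 36]},
  {"grip": 0, "translation": [-0.096, -0.036, -0.02], "twist": [0, 0, 46]},
])

```text
clock: 4.97
eef_pos: [0.5168, -0.0674, 0.2771]
tool_rot: [0.938, 0.347, 0.006, 0.002]
ft_force: [-0.0, 0.2, -0.6]
grip_width: 0.0349
```

```bash
python3 - <<'E'
from h import *; from workcell import bot
o=st(bot); a=np.radians(-18.7); plan(o,[.4666,-.1798,.30],Rxyz([np.cos(a),np.sin(a),0],[0,0,-1]),6)
E
```

```text
t 4.97 pos [ 0.5168 -0.0674  0.2771] F [-0.01  0.21 -0.64] gw 0.0349 q [-1.310e-01  2.590e-01  1.470e-01  1.446e+00  2.000e-03  2.302e+00]
R cols [[0.759, 0.651, 0.013], [0.651, -0.759, 0.0], [0.01, 0.008, -1.0]]
total mm 125.23334088406374 deg 59.34635238573294
trans [-0.0185, 0.0088, -0.0039] twist [0.02, -0.13, 9.89]
trans [-0.037, 0.0176, -0.0079] twist [0.05, -0.25, 19.78]
trans [-0.0555, 0.0264, -0.0118] twist [0.07, -0.38, 29.67]
trans [-0.074, 0.0352, -0.0157] twist [0.1, -0.51, 39.56]
trans [-0.0926, 0.044, -0.0196] twist [0.12, -0.63, 49.45]
trans [-0.1111, 0.0528, -0.0236] twist [0.15, -0.76, 59.34]
```

Emit:
send_rows([
  {"grip": 0, "translation": [-0.018, 0.009, -0.004], "twist": [0, -0.1, 9.5]},
  {"grip": 0, "translation": [-0.037, 0.0176, -0.008], "twist": [0, -0.3, 19.5]},
  {"grip": 0, "translation": [-0.0555, 0.0264, -0.012], "twist": [0, -0.4, 29.5]},
  {"grip": 0, "translation": [-0.074, 0.035, -0.016], "twist": [0, -0.5, 39]},
  {"grip": 0, "translation": [-0.0926, 0.044, -0.02], "twist": [0, -0.6, 48]},
])

```text
clock: 5.6
eef_pos: [0.4746, -0.1616, 0.2969]
tool_rot: [0.998, -0.067, 0.002, 0.001]
ft_force: [0.3, 0.5, -0.2]
grip_width: 0.0352
```

```bash
python3 - <<'E'
from h import *; from workcell import bot
o=st(bot); a=np.radians(-18.7); r=np.array([np.cos(a),np.sin(a),0]); b=np.radians(-21.07)
plan(o,[.4666,-.1798,.30],Rxyz(r,[0,0,-1]),2)
E
```

```text
t 5.6 pos [ 0.4746 -0.1616  0.2969] F [ 0.26  0.54 -0.17] gw 0.0352 q [-3.270e-01  2.220e-01  1.500e-01  1.494e+00 -2.000e-03  2.948e+00]
R cols [[0.991, -0.133, 0.004], [-0.133, -0.991, -0.003], [0.004, 0.003, -1.0]]
total mm 20.127679014643363 deg 11.05635599650277
trans [-0.0027, 0.0096, -0.0015] twist [0.06, -0.12, 5.53]
trans [-0.0055, 0.0191, -0.0031] twist [0.13, -0.25, 11.05]
```

```bash
cat >> h.py <<'E'
def Rh(roll=-.035,az=-21.07):
    b=np.radians(az); return Rxyz([0,0,1],[np.cos(b),np.sin(b),0])*R.from_rotvec([0,0,roll])
E
python3 - <<'E'
from h import *; from workcell import bot
o=st(bot); b=np.radians(-21.07); u=np.array([np.cos(b),np.sin(b),0])
plan(o,u*.57+[0,0,.28],Rh(),10)
E
```

```text
t 5.6 pos [ 0.4746 -0.1616  0.2969] F [ 0.26  0.54 -0.17] gw 0.0352 q [-3.270e-01  2.220e-01  1.500e-01  1.494e+00 -2.000e-03  2.948e+00]
R cols [[0.991, -0.133, 0.004], [-0.133, -0.991, -0.003], [0.004, 0.003, -1.0]]
total mm 73.80343332337989 deg 90.31585835570674
trans [0.0062, 0.0035, 0.0017] twist [-1.2, 8.91, 0.91]
trans [0.0125, 0.0071, 0.0034] twist [-2.4, 17.81, 1.81]
trans [0.0187, 0.0106, 0.0052] twist [-3.6, 26.72, 2.72]
trans [0.025, 0.0141, 0.0069] twist [-4.8, 35.62, 3.62]
trans [0.0312, 0.0176, 0.0086] twist [-6.0, 44.53, 4.53]
trans [0.0375, 0.0212, 0.0103] twist [-7.19, 53.43, 5.43]
trans [0.0437, 0.0247, 0.0121] twist [-8.39, 62.34, 6.34]
trans [0.05, 0.0282, 0.0138] twist [-9.59, 71.25, 7.24]
trans [0.0562, 0.0317, 0.0155] twist [-10.79, 80.15, 8.15]
trans [0.0625, 0.0353, 0.0172] twist [-11.99, 89.06, 9.05]
```

Emit:
send_rows([
  {"grip": 0, "translation": [0.006, 0.0035, 0.002], "twist": [-1.1, 8, 0.9]},
  {"grip": 0, "translation": [0.0125, 0.007, 0.003], "twist": [-2.3, 17, 1.8]},
  {"grip": 0, "translation": [0.019, 0.0106, 0.005], "twist": [-3.5, 26, 2.7]},
  {"grip": 0, "translation": [0.025, 0.014, 0.007], "twist": [-4.7, 35, 3.6]},
  {"grip": 0, "translation": [0.031, 0.0176, 0.009], "twist": [-6, 44, 4.5]},
])

```text
clock: 6.22
eef_pos: [0.5027, -0.1831, 0.2893]
tool_rot: [0.918, -0.1, 0.375, 0.078]
ft_force: [0.5, 0.9, -1.5]
grip_width: 0.0349
```

```bash
python3 - <<'E'
from h import *; from workcell import bot
o=st(bot); b=np.radians(-21.07); u=np.array([np.cos(b),np.sin(b),0])
plan(o,u*.57+[0,0,.28],Rh(),5)
E
```

```text
t 6.22 pos [ 0.5027 -0.1831  0.2893] F [ 0.49  0.88 -1.54] gw 0.0349 q [-0.374 -0.235 -0.635  0.385  0.043  3.002]
R cols [[0.699, -0.241, 0.673], [-0.124, -0.968, -0.218], [0.704, 0.068, -0.706]]
total mm 37.55712291621338 deg 45.278498696612566
trans [0.0033, 0.0027, 0.0062] twist [-1.19, 8.93, 0.92]
trans [0.0066, 0.0054, 0.0124] twist [-2.38, 17.86, 1.84]
trans [0.0099, 0.008, 0.0186] twist [-3.57, 26.79, 2.75]
trans [0.0133, 0.0107, 0.0247] twist [-4.76, 35.72, 3.67]
trans [0.0166, 0.0134, 0.0309] twist [-5.95, 44.65, 4.59]
```

The joint data imply a tool length past the wrist pitch of about 0.40 m. Approaching the gauge radially would take joint 4 past −1.99, so I'll come in with the tool azimuth about 31° off radial, using j5. First I'll finish the pitch up high.

Emit:
send_rows([
  {"grip": 0, "translation": [0.0033, 0.0027, 0.006], "twist": [-1.2, 8.9, 0.9]},
  {"grip": 0, "translation": [0.0066, 0.0054, 0.012], "twist": [-2.4, 17.9, 1.8]},
  {"grip": 0, "translation": [0.01, 0.008, 0.0185], "twist": [-3.6, 26.8, 2.7]},
  {"grip": 0, "translation": [0.0133, 0.0107, 0.025], "twist": [-4.8, 35.7, 3.7]},
  {"grip": 0, "translation": [0.0166, 0.0134, 0.031], "twist": [-5.9, 44.6, 4.6]},
])

```text
clock: 6.85
eef_pos: [0.5622, -0.2162, 0.3002]
tool_rot: [0.76, -0.116, 0.626, 0.128]
ft_force: [1.3, -0.0, -0.3]
grip_width: 0.0355
```

```bash
python3 - <<'E'
from h import *; from workcell import bot
o=st(bot); b=np.radians(10)
plan(o,G+.0207*np.array([np.cos(b),np.sin(b),0])+[0,0,.26],Rh(-.035,10),5)
E
```

```text
t 6.85 pos [ 0.5622 -0.2162  0.3002] F [ 1.28 -0.   -0.34] gw 0.0355 q [-0.38   0.092 -1.081 -0.99   0.026  3.087]
R cols [[0.189, -0.338, 0.922], [-0.016, -0.94, -0.341], [0.982, 0.049, -0.183]]
total mm 44.483896523256895 deg 31.950051564049957
trans [-0.0072, -0.0024, 0.0047] twist [5.94, 2.31, -0.39]
trans [-0.0144, -0.0047, 0.0093] twist [11.89, 4.62, -0.77]
trans [-0.0216, -0.0071, 0.014] twist [17.83, 6.93, -1.16]
trans [-0.0288, -0.0095, 0.0186] twist [23.78, 9.24, -1.54]
trans [-0.036, -0.0118, 0.0233] twist [29.72, 11.56, -1.93]
```

Emit:
send_rows([
  {"grip": 0, "translation": [-0.007, -0.0024, 0.0047], "twist": [5.9, 1.5, -0.4]},
  {"grip": 0, "translation": [-0.0144, -0.0047, 0.009], "twist": [11.9, 4, -0.8]},
  {"grip": 0, "translation": [-0.0216, -0.007, 0.014], "twist": [17.8, 6.9, -1.2]},
  {"grip": 0, "translation": [-0.029, -0.0095, 0.0186], "twist": [23.8, 9.2, -1.5]},
  {"grip": 0, "translation": [-0.036, -0.012, 0.023], "twist": [29.7, 11.6, -1.9]},
])

```text
clock: 7.48
eef_pos: [0.5806, -0.2124, 0.2597]
tool_rot: [0.702, 0.075, 0.706, -0.05]
ft_force: [0.9, -0.2, -0.8]
grip_width: 0.0352
```

```bash
python3 - <<'E'
from h import *; from workcell import bot
o=st(bot); b=np.radians(10)
plan(o,G+.0207*np.array([np.cos(b),np.sin(b),0])+[0,0,.26],Rh(-.035,10),2)
E
```

```text
t 7.47 pos [ 0.5806 -0.2124  0.2597] F [ 0.9  -0.16 -0.76] gw 0.0352 q [-0.756  0.592 -0.972 -1.567  0.933  3.109]
R cols [[-0.008, 0.176, 0.984], [0.034, -0.984, 0.176], [0.999, 0.035, 0.002]]
total mm 0.3818525190022428 deg 0.18234144526093904
trans [0.0001, 0.0, 0.0001] twist [-0.07, -0.06, 0.01]
trans [0.0003, 0.0, 0.0003] twist [-0.14, -0.11, 0.01]
```

```bash
python3 - <<'E'
from h import *; from workcell import bot,camera
o=st(bot); b=np.radians(22)
plan(o,G+.0207*np.array([np.cos(b),np.sin(b),0])+[0,0,.2],Rh(-.035,22),3)
s=camera("scene"); cv2.imwrite("pics/s4.png",s["color"]); w=camera("wrist"); cv2.imwrite("pics/w4.png",w["color"])
c=np.array(o["eef_pos"]); Rm=R.from_quat(o["tool_rot"]); h=c+Rm.apply([.001,0,-.0207]); print(h,"top/bottom px",proj(s,[h+Rm.apply([.042,0,0]),h-Rm.apply([.042,0,0])]), proj(s,[G+[0,0,.056]]))
E
```

```text
t 7.47 pos [ 0.5806 -0.2124  0.2597] F [ 0.9  -0.16 -0.76] gw 0.0352 q [-0.756  0.592 -0.972 -1.567  0.933  3.109]
R cols [[-0.008, 0.176, 0.984], [0.034, -0.984, 0.176], [0.999, 0.035, 0.002]]
total mm 59.87236167280901 deg 11.853796431867057
trans [-0.0198, -0.0021, -0.0001] twist [3.95, 0.1, 0.01]
trans [-0.0397, -0.0042, -0.0002] twist [7.9, 0.21, 0.01]
trans [-0.0595, -0.0064, -0.0003] twist [11.85, 0.31, 0.02]
[ 0.56024293 -0.21603387  0.26067971] top/bottom px [[343.29422532 104.85625882]
 [341.02110351 130.26017609]] [[335.69315848 175.90838518]]
```

View pics/s4.png

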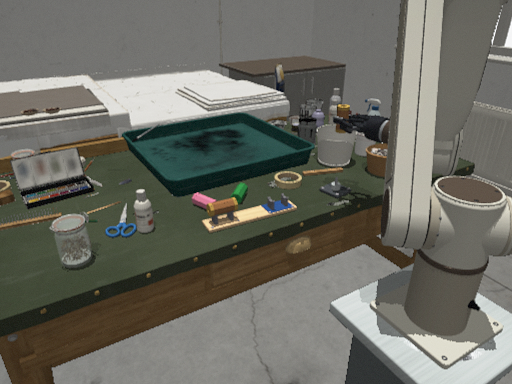

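View pics/w4.png

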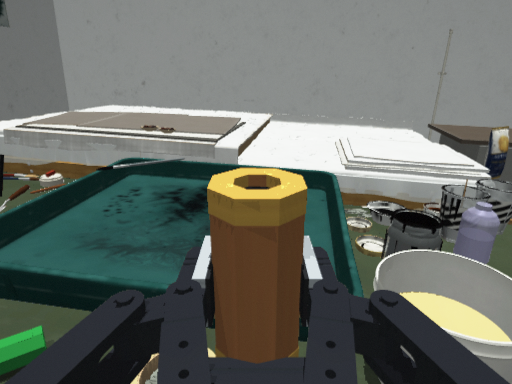

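The scene view shows the handle upright at about (343,115), as predicted. The wrist view shows it square in the grip with its upper opening at (259,182). I'll yaw to azimuth 22° and come down to 0.15 m.

Emit:
send_rows([
  {"grip": 0, "translation": [-0.018, -0.002, 0], "twist": [4, 0.1, 0]},
  {"grip": 0, "translation": [-0.04, -0.0042, 0], "twist": [7.9, 0.2, 0]},
  {"grip": 0, "translation": [-0.065, -0.0064, 0], "twist": [11.9, 0.3, 0]},
  {"grip": 0, "translation": [-0.09, -0.0073, 0], "twist": [11.9, 0.3, 0]},
  {"grip": 0, "translation": [-0.1094, -0.008, 0], "twist": [11.9, 0.3, 0]},
])

```text
clock: 8.2
eef_pos: [0.5811, -0.2104, 0.1486]
tool_rot: [0.693, 0.145, 0.696, -0.121]
ft_force: [0.2, -0.1, -0.8]
grip_width: 0.0353
```

```bash
python3 - <<'E'
from h import *; from workcell import bot,camera
o=st(bot); b=np.radians(22)
plan(o,G+.0207*np.array([np.cos(b),np.sin(b),0])+[0,0,.11],Rh(-.035,22),2)
s=camera("scene"); cv2.imwrite("pics/s5.png",cv2.resize(s["color"][80:210,260:460],None,fx=4,fy=4)); t=camera("top"); cv2.imwrite("pics/t5.png",cv2.resize(t["color"][120:260,280:480],None,fx=4,fy=4))
c=np.array(o["eef_pos"]); Rm=R.from_quat(o["tool_rot"]); h=c+Rm.apply([.001,0,-.0207]); print(h)
for cam in (s,t): print("top/bottom px",proj(cam,[h+Rm.apply([.042,0,0]),h-Rm.apply([.042,0,0])]), proj(cam,[G+[0,0,.056]]))
E
```

```text
t 8.2 pos [ 0.5811 -0.2104  0.1486] F [ 0.19 -0.09 -0.8 ] gw 0.0353 q [-0.823  0.926 -0.809 -1.729  1.201  3.103]
R cols [[-0.011, 0.369, 0.929], [0.032, -0.929, 0.369], [0.999, 0.034, -0.002]]
total mm 38.73137045491591 deg 0.3825019358709376
trans [-0.0193, -0.0019, -0.0002] twist [0.18, 0.06, -0.04]
trans [-0.0385, -0.0039, -0.0004] twist [0.35, 0.13, -0.08]
[ 0.56182278 -0.21804897  0.14968519]
top/bottom px [[339.80307779 138.15233314]
 [337.63480645 161.58941247]] [[335.69315848 175.90838518]]
top/bottom px [[371.61850529 204.99185868]
 [365.32511302 208.70584734]] [[360.16001197 211.51161988]]
```

View pics/s5.png

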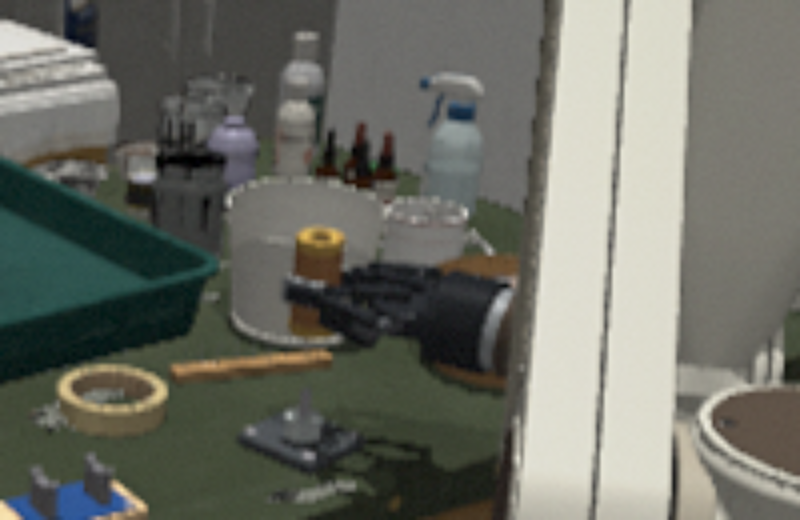

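View pics/t5.png

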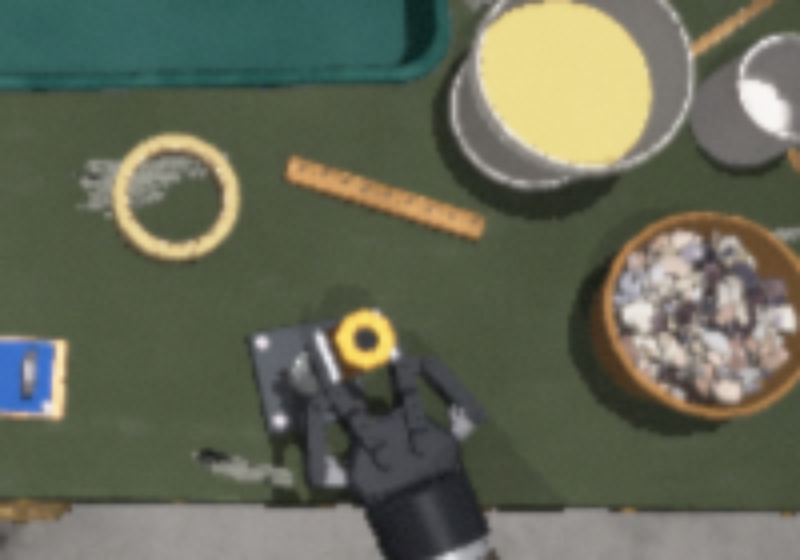

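The top view puts the handle's upper opening at (371.4,204.4) against a prediction of (371.6,205.0), which agrees. I'll refine the pin tip from the initial, unobstructed pictures.

```bash
python3 - <<'E'
import cv2,numpy as np
a=cv2.resize(cv2.imread("pics/top0.png")[198:230,340:376],None,fx=12,fy=12,interpolation=cv2.INTER_CUBIC)
b=cv2.resize(cv2.imread("pics/scene0.png")[170:202,316:356],None,fx=12,fy=12,interpolation=cv2.INTER_CUBIC)
h=max(a.shape[0],b.shape[0]); cv2.imwrite("pics/g0.png",np.hstack([a[:384],b[:384,:360+100]])[:, :800]); print(a.shape,b.shape)
E
```

```text
(384, 432, 3) (384, 480, 3)
```

View pics/g0.png

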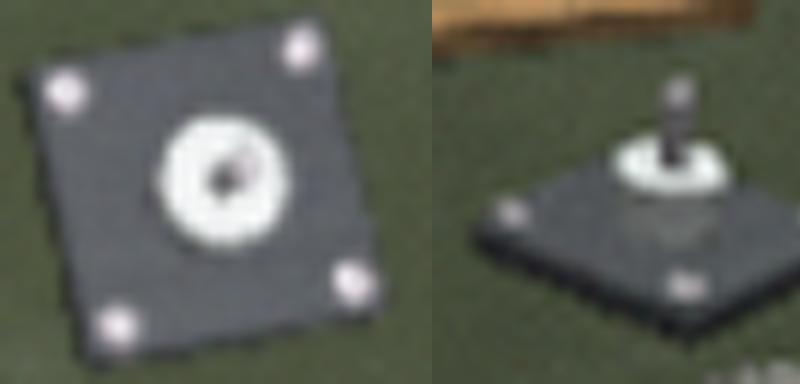

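```bash
python3 - <<'E'
from h import *; from workcell import bot,camera
t=camera("top"); s=camera("scene")
f=lambda x,y,ox,oy:(np.array([x,y])+.5)/12-.5+[ox,oy]
for n,p,z in (("boss",(224,180),.03),("screws",(209.5,186.75),.012),("tip",(246,160),.056)): print(n,ray(t,f(*p,340,198),z))
for n,p,z in (("tip",(680-432,85),.056),("boss",(671-432,165),.03)): print("scene",n,ray(s,f(*p,316,170),z))
E
```

```text
boss [[ 0.56057869 -0.21586918  0.03      ]]
screws [[ 0.56104178 -0.21610537  0.012     ]]
tip [[ 0.56242628 -0.21569051  0.056     ]]
scene tip [[ 0.55519785 -0.21361097  0.056     ]]
scene boss [[ 0.55630948 -0.21462587  0.03      ]]
```

```bash
python3 - <<'E'
from h import *; from workcell import bot
o=st(bot); b=np.radians(22)
p=np.array([.5603,-.2146,0])+.0207*np.array([np.cos(b),np.sin(b),0])+[0,0,.105]
plan(o,p,Rh(-.035,22),3)
E
```

```text
t 8.4 pos [ 0.5808 -0.2101  0.1491] F [-0.09 -0.24 -0.82] gw 0.0351 q [-0.823  0.925 -0.809 -1.728  1.202  3.103]
R cols [[-0.01, 0.37, 0.929], [0.032, -0.929, 0.37], [0.999, 0.033, -0.002]]
total mm 44.20267861421603 deg 0.33136907844732977
trans [-0.0146, -0.0017, 0.0] twist [0.1, 0.04, -0.03]
trans [-0.0293, -0.0033, 0.0] twist [0.19, 0.09, -0.07]
trans [-0.0439, -0.005, 0.0001] twist [0.29, 0.13, -0.1]
```

Emit:
send_rows([
  {"grip": 0, "translation": [-0.012, -0.0017, 0], "twist": [0.1, 0, 0]},
  {"grip": 0, "translation": [-0.025, -0.0033, 0], "twist": [0.2, 0.1, 0]},
  {"grip": 0, "translation": [-0.036, -0.005, 0], "twist": [0.3, 0.1, -0.1]},
  {"grip": 0, "translation": [-0.042, -0.005, 0], "twist": [0.3, 0.1, -0.1]},
  {"grip": 0, "translation": [-0.042, -0.005, 0], "twist": [0.3, 0.1, -0.1]},
])

```text
clock: 9.02
eef_pos: [0.5794, -0.2068, 0.1065]
tool_rot: [0.692, 0.147, 0.696, -0.123]
ft_force: [0.5, -1.2, -0.3]
grip_width: 0.0351
```

```bash
python3 - <<'E'
from h import *; from workcell import bot,camera
o=st(bot); b=np.radians(22)
p=np.array([.5603,-.2146,0])+.0207*np.array([np.cos(b),np.sin(b),0])+[0,0,.09]
plan(o,p,Rh(-.035,22),4)
s=camera("scene"); cv2.imwrite("pics/s6.png",cv2.resize(s["color"][120:210,290:390],None,fx=6,fy=6,interpolation=cv2.INTER_CUBIC)); t=camera("top"); 
a=cv2.resize(t["color"][190:226,335:385],None,fx=12,fy=12,interpolation=cv2.INTER_CUBIC); cv2.imwrite("pics/t6.png",a)
c=np.array(o["eef_pos"]); Rm=R.from_quat(o["tool_rot"]); h=c+Rm.apply([.001,0,-.0207]); print(h,"low end",h-Rm.apply([.042,0,0]))
for cam in (s,t): print("top px",proj(cam,[h+Rm.apply([.042,0,0]),h-Rm.apply([.042,0,0])]))
E
```

```text
t 9.03 pos [ 0.5794 -0.2068  0.1065] F [ 0.55 -1.22 -0.28] gw 0.0351 q [-0.822  1.047 -0.779 -1.824  1.206  3.105]
R cols [[-0.012, 0.374, 0.927], [0.032, -0.927, 0.375], [0.999, 0.034, -0.001]]
total mm 16.466110746477092 deg 0.054014783671362115
trans [-0.0041, -0.0001, 0.0] twist [-0.0, 0.01, -0.01]
trans [-0.0082, -0.0003, 0.0] twist [-0.0, 0.02, -0.02]
trans [-0.0123, -0.0004, 0.0001] twist [-0.0, 0.03, -0.03]
trans [-0.0165, -0.0005, 0.0001] twist [-0.0, 0.04, -0.03]
[ 0.56020886 -0.21456085  0.10748045] low end [ 0.56072175 -0.2159119   0.06550531]
top px [[338.02313378 150.57808947]
 [335.90694158 173.36253678]]
top px [[366.65210803 207.6421907 ]
 [360.84395831 211.0417327 ]]
```

View pics/s6.png

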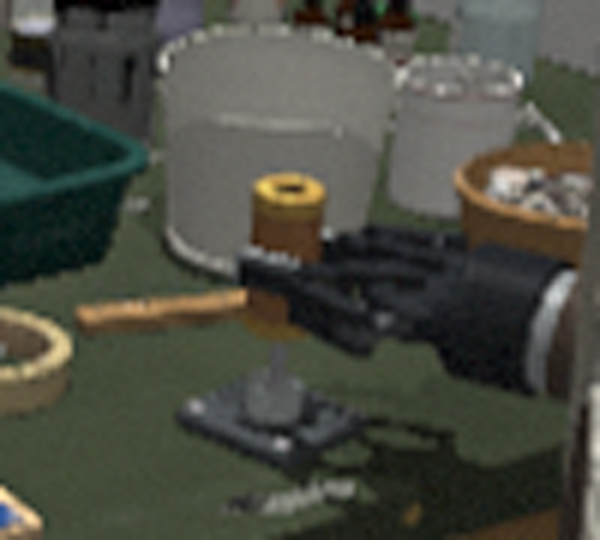

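View pics/t6.png

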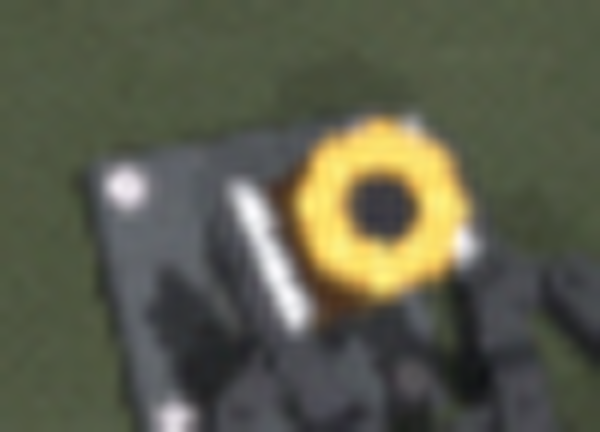

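The handle sits directly above the pin in both views: pin at scene crop (277,350) and handle bottom centre at (278,330). I'll lower it slowly.

Emit:
send_rows([
  {"grip": 0, "translation": [-0.003, 0, 0], "twist": [0, 0, 0]},
  {"grip": 0, "translation": [-0.006, 0, 0], "twist": [0, 0, 0]},
  {"grip": 0, "translation": [-0.009, 0, 0], "twist": [0, 0, 0]},
  {"grip": 0, "translation": [-0.011, 0, 0], "twist": [0, 0, 0]},
  {"grip": 0, "translation": [-0.012, 0, 0], "twist": [0, 0, 0]},
])

```text
clock: 9.75
eef_pos: [0.5796, -0.2073, 0.0948]
tool_rot: [0.692, 0.147, 0.696, -0.123]
ft_force: [1.0, -0.1, -0.5]
grip_width: 0.0352
```

Emit:
send_rows([
  {"grip": 0, "translation": [-0.001, 0, 0], "twist": [0, 0, 0]},
  {"grip": 0, "translation": [-0.002, 0, 0], "twist": [0, 0, 0]},
  {"grip": 0, "translation": [-0.003, 0, 0], "twist": [0, 0, 0]},
])

```text
clock: 10.12
eef_pos: [0.5796, -0.2074, 0.0918]
tool_rot: [0.692, 0.147, 0.696, -0.123]
ft_force: [0.0, -0.0, -0.0]
grip_width: 0.0353
```

Emit:
send_rows([
  {"grip": 0, "translation": [-0.001, 0, 0], "twist": [0, 0, 0]},
  {"grip": 0, "translation": [-0.002, 0, 0], "twist": [0, 0, 0]},
])

```text
clock: 10.38
eef_pos: [0.5797, -0.2074, 0.0897]
tool_rot: [0.692, 0.147, 0.696, -0.123]
ft_force: [-0.2, 0.3, -1.2]
grip_width: 0.035
```

Emit:
send_rows([
  {"grip": 0, "translation": [-0.001, 0, 0], "twist": [0, 0, 0]},
  {"grip": 0, "translation": [-0.002, 0, 0], "twist": [0, 0, 0]},
])

```text
clock: 10.62
eef_pos: [0.5797, -0.2075, 0.0877]
tool_rot: [0.692, 0.147, 0.696, -0.123]
ft_force: [-0.3, -0.3, -0.2]
grip_width: 0.0354
```

Emit:
send_rows([
  {"grip": 0, "translation": [-0.0015, 0, 0], "twist": [0, 0, 0]},
  {"grip": 0, "translation": [-0.003, 0, 0], "twist": [0, 0, 0]},
  {"grip": 0, "translation": [-0.0045, 0, 0], "twist": [0, 0, 0]},
])

```text
clock: 11.0
eef_pos: [0.5797, -0.2077, 0.0831]
tool_rot: [0.692, 0.147, 0.696, -0.123]
ft_force: [-0.1, 0.1, -1.0]
grip_width: 0.035
```

Emit:
send_rows([
  {"grip": 0, "translation": [-0.0015, 0, 0], "twist": [0, 0, 0]},
  {"grip": 0, "translation": [-0.003, 0, 0], "twist": [0, 0, 0]},
  {"grip": 0, "translation": [-0.0045, 0, 0], "twist": [0, 0, 0]},
])

```text
clock: 11.38
eef_pos: [0.5798, -0.2078, 0.0785]
tool_rot: [0.692, 0.147, 0.696, -0.123]
ft_force: [-0.9, -0.1, 0.2]
grip_width: 0.035
```

```bash
python3 - <<'E'
from h import *; from workcell import bot,camera
o=st(bot); s=camera("scene"); cv2.imwrite("pics/s7.png",cv2.resize(s["color"][120:210,290:390],None,fx=6,fy=6,interpolation=cv2.INTER_CUBIC))
E
```

```text
t 11.38 pos [ 0.5798 -0.2078  0.0785] F [-0.94 -0.09  0.22] gw 0.035 q [-0.823  1.121 -0.747 -1.867  1.207  3.105]
R cols [[-0.013, 0.374, 0.927], [0.033, -0.927, 0.375], [0.999, 0.035, -0.0]]
```

View pics/s7.png

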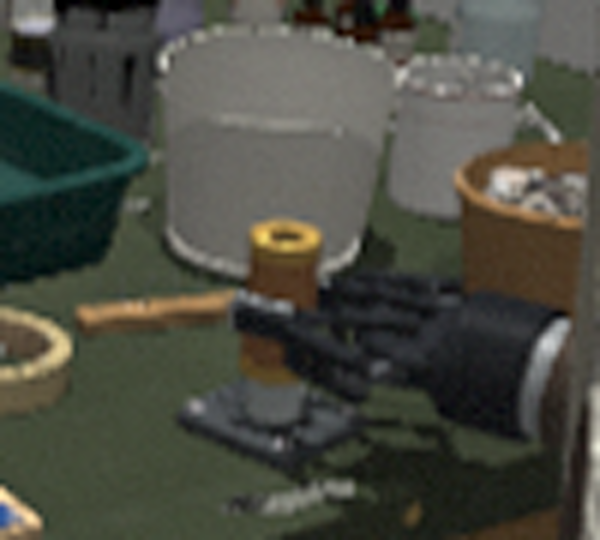

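The scene view shows the pin fully inside with no stop at 93 mm. The handle top moved from row 190 to 238 in the crop, so it hasn't slipped in the grip. It looks like the deep end is below, so I'll keep going gently to the boss.

Emit:
send_rows([
  {"grip": 0, "translation": [-0.0015, 0, 0], "twist": [0, 0, 0]},
  {"grip": 0, "translation": [-0.003, 0, 0], "twist": [0, 0, 0]},
  {"grip": 0, "translation": [-0.0045, 0, 0], "twist": [0, 0, 0]},
  {"grip": 0, "translation": [-0.0055, 0, 0], "twist": [0, 0, 0]},
])

```text
clock: 11.92
eef_pos: [0.5799, -0.208, 0.0727]
tool_rot: [0.692, 0.147, 0.696, -0.123]
ft_force: [-1.1, 0.3, -0.3]
grip_width: 0.0354
```

Emit:
send_rows([
  {"grip": 0, "translation": [-0.001, 0, 0], "twist": [0, 0, 0]},
  {"grip": 0, "translation": [-0.002, 0, 0], "twist": [0, 0, 0]},
])

```text
clock: 12.18
eef_pos: [0.5799, -0.2079, 0.0717]
tool_rot: [0.691, 0.148, 0.697, -0.122]
ft_force: [-2.9, 1.1, 9.9]
grip_width: 0.0353
```

Emit:
send_rows([
  {"grip": 0, "translation": [-0.0007, 0, 0], "twist": [0, 0, 0]},
  {"grip": 0, "translation": [-0.0007, 0, 0], "twist": [0, 0, 0]},
  {"grip": 0, "translation": [-0.0007, 0, 0], "twist": [0, 0, 0]},
])

```text
clock: 12.55
eef_pos: [0.5799, -0.2078, 0.0717]
tool_rot: [0.691, 0.149, 0.697, -0.122]
ft_force: [-2.3, 0.0, 6.5]
grip_width: 0.0349
```

```bash
python3 - <<'E'
from h import *; from workcell import bot,camera
o=st(bot); s=camera("scene"); cv2.imwrite("pics/s8.png",cv2.resize(s["color"][120:210,290:390],None,fx=6,fy=6,interpolation=cv2.INTER_CUBIC))
E
```

```text
t 12.55 pos [ 0.5799 -0.2078  0.0717] F [-2.32  0.    6.52] gw 0.0349 q [-0.823  1.141 -0.737 -1.881  1.209  3.106]
R cols [[-0.016, 0.376, 0.927], [0.036, -0.926, 0.376], [0.999, 0.039, 0.001]]
```

View pics/s8.png

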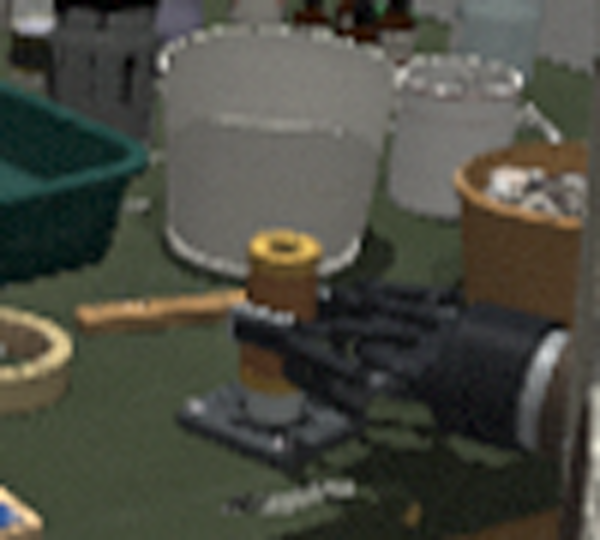

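The handle stopped with its centre at about 72.6 mm and a steady 6.5 N contact. It's on the boss, so the deep hole is below and the handle has to be turned over. Lifting straight off first.

Emit:
send_rows([
  {"grip": 0, "translation": [0.005, 0, 0], "twist": [0, 0, 0]},
  {"grip": 0, "translation": [0.015, 0, 0], "twist": [0, 0, 0]},
  {"grip": 0, "translation": [0.03, 0, 0], "twist": [0, 0, 0]},
  {"grip": 0, "translation": [0.045, 0, 0], "twist": [0, 0, 0]},
  {"grip": 0, "translation": [0.07, 0, 0], "twist": [0, 0, 0]},
])

```text
clock: 13.22
eef_pos: [0.5787, -0.2052, 0.142]
tool_rot: [0.691, 0.148, 0.697, -0.122]
ft_force: [1.0, -0.0, -0.0]
grip_width: 0.0347
```

Emit:
send_rows([
  {"grip": 0, "translation": [0.03, 0, 0], "twist": [0, 0, 0]},
  {"grip": 0, "translation": [0.07, 0, 0], "twist": [0, 0, 0]},
  {"grip": 0, "translation": [0.11, 0, 0], "twist": [0, 0, 0]},
  {"grip": 0, "translation": [0.14, 0, 0], "twist": [0, 0, 0]},
  {"grip": 0, "translation": [0.15, 0, 0], "twist": [0, 0, 0]},
])

```text
clock: 13.85
eef_pos: [0.5762, -0.1997, 0.2943]
tool_rot: [0.69, 0.149, 0.697, -0.121]
ft_force: [-0.7, -0.7, -0.8]
grip_width: 0.035
```

```bash
python3 - <<'E'
from h import *; from workcell import bot
st(bot)
E
```

```text
t 13.85 pos [ 0.5762 -0.1997  0.2943] F [-0.7  -0.73 -0.83] gw 0.035 q [-0.816  0.5   -0.852 -1.358  1.202  3.106]
R cols [[-0.017, 0.375, 0.927], [0.037, -0.926, 0.376], [0.999, 0.041, 0.002]]
```

Now I'll roll about the tool axis by about −178° (j6 from 3.106 to about 0).

Emit:
send_rows([
  {"grip": 0, "translation": [0, 0, 0], "twist": [0, 0, -9]},
  {"grip": 0, "translation": [0, 0, 0], "twist": [0, 0, -19]},
  {"grip": 0, "translation": [0, 0, 0], "twist": [0, 0, -29]},
  {"grip": 0, "translation": [0, 0, 0], "twist": [0, 0, -39]},
  {"grip": 0, "translation": [0, 0, 0], "twist": [0, 0, -49]},
])

```text
clock: 14.48
eef_pos: [0.576, -0.1995, 0.293]
tool_rot: [0.566, 0.423, 0.684, 0.18]
ft_force: [0.1, 0.0, -1.0]
grip_width: 0.0352
```

Emit:
send_rows([
  {"grip": 0, "translation": [0, 0, 0], "twist": [0, 0, -10]},
  {"grip": 0, "translation": [0, 0, 0], "twist": [0, 0, -20]},
  {"grip": 0, "translation": [0, 0, 0], "twist": [0, 0, -30]},
  {"grip": 0, "translation": [0, 0, 0], "twist": [0, 0, -40]},
  {"grip": 0, "translation": [0, 0, 0], "twist": [0, 0, -50]},
])

```text
clock: 15.1
eef_pos: [0.5758, -0.1994, 0.2917]
tool_rot: [0.333, 0.624, 0.543, 0.453]
ft_force: [0.2, -0.2, -0.9]
grip_width: 0.0346
```

Emit:
send_rows([
  {"grip": 0, "translation": [0, 0, 0], "twist": [0, 0, -10]},
  {"grip": 0, "translation": [0, 0, 0], "twist": [0, 0, -20]},
  {"grip": 0, "translation": [0, 0, 0], "twist": [0, 0, -30]},
  {"grip": 0, "translation": [0, 0, 0], "twist": [0, 0, -40]},
  {"grip": 0, "translation": [0, 0, 0], "twist": [0, 0, -50]},
])

```text
clock: 15.72
eef_pos: [0.5756, -0.1992, 0.2904]
tool_rot: [0.037, 0.707, 0.3, 0.64]
ft_force: [-0.5, -0.2, -1.4]
grip_width: 0.035
```

```bash
python3 - <<'E'
from h import *; from workcell import bot
st(bot)
E
```

```text
t 15.72 pos [ 0.5756 -0.1992  0.2904] F [-0.53 -0.18 -1.39] gw 0.035 q [-0.816  0.506 -0.856 -1.358  1.201  0.488]
R cols [[-0.178, -0.331, 0.927], [0.437, 0.818, 0.375], [-0.882, 0.471, -0.001]]
```

Joint 6 is at 0.488, so 28° remain.

Emit:
send_rows([
  {"grip": 0, "translation": [0, 0, 0], "twist": [0, 0, -10]},
  {"grip": 0, "translation": [0, 0, 0], "twist": [0, 0, -20]},
  {"grip": 0, "translation": [0, 0, 0], "twist": [0, 0, -28]},
  {"grip": 0, "translation": [0, 0, 0], "twist": [0, 0, -28]},
  {"grip": 0, "translation": [0, 0, 0], "twist": [0, 0, -28]},
])

```text
clock: 16.35
eef_pos: [0.5755, -0.1991, 0.2897]
tool_rot: [-0.133, 0.695, 0.137, 0.693]
ft_force: [0.4, -0.1, -0.9]
grip_width: 0.0352
```

```bash
python3 - <<'E'
from h import *; from workcell import bot,camera
o=st(bot); s=camera("scene"); cv2.imwrite("pics/s9.png",cv2.resize(s["color"][80:240,190:390],None,fx=4,fy=3.7)); cv2.imwrite("pics/w9.png",camera("wrist")["color"])
t=camera("top"); cv2.imwrite("pics/t9.png",t["color"])
Rm=R.from_quat(o["tool_rot"]); print("handle mid",o["eef_pos"]+Rm.apply([.001,0,-.0207]),"tilt deg",np.degrees(np.arccos(-Rm.as_matrix()[2,0])))
E
```

```text
t 16.35 pos [ 0.5755 -0.1991  0.2897] F [ 0.43 -0.12 -0.94] gw 0.0352 q [-8.160e-01  5.070e-01 -8.560e-01 -1.358e+00  1.201e+00  1.000e-03]
R cols [[-0.004, -0.375, 0.927], [0.004, 0.927, 0.375], [-1.0, 0.005, -0.002]]
handle mid [ 0.55634285 -0.20689348  0.28876676] tilt deg 0.3256096365173973
```

View pics/s9.png

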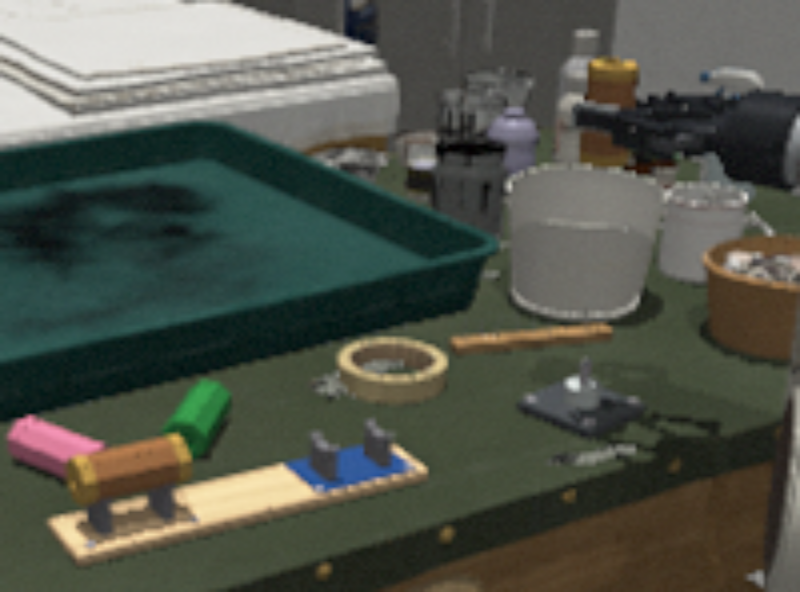

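View pics/w9.png

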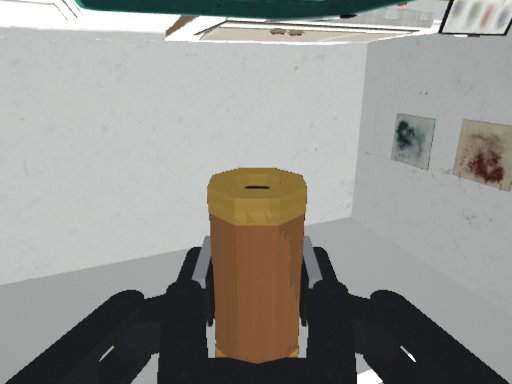

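View pics/t9.png

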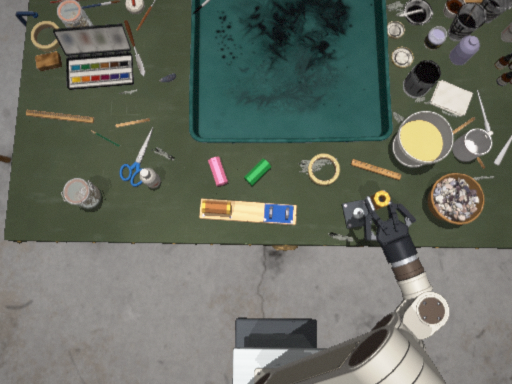

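The handle is upright and flipped, at scene crop (610,110), with the gauge clear below it. The spare handle, tape and bottle haven't moved. Handing in.

```bash
python3 - <<'E'
from h import *; from workcell import bot
print(np.abs(bot.get_obs()["joint_vel"]).max()); print(bot.job_done())
E
```

```text
0.005579981512521318
the job is handed in; nothing more can be done
None
```

The handle from the blue rest is held upright with its deep hole on top, and I handed the job in at about 16.5 s.

- **Finding the deep end:** I lowered the handle gently over the pin. It passed the 93 mm level with no force and stopped on the boss with its centre at about 72.6 mm. The reading was 9.9 N at first touch, then a steady 6.5 N. That put the deep hole below, so I lifted the handle clear and rolled the tool about 178° to turn it over.
- **Last checks:** The handle's centre is at about 0.289 m with a tilt of about 0.3°. The finger opening is 35 mm, so it is still gripped, and the joints are nearly still (largest speed 0.006 rad/s). In the pictures it touches nothing else, the spare handle is in its rest, and the bottle and tape look unmoved.
- **Disagreements:** None of the checks failed. The scene camera placed the pin about 5 mm off the top camera's position along x. I used the top camera, and the pin went in without side force.

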